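# Make up two student kits on their outline boards

### The arm

A 6-joint arm with a two-finger parallel gripper is mounted at the origin on a cart in front of the work surface, level with it; the furniture and walls round the work are solid. World frame = base frame: x ahead of the robot, y to its left, z up, the work surface at z = 0. Lengths are in m, angles in rad, forces in N, time in s.
With the tool pointing down it reaches from about 0.35 to 0.925 m from the base axis. Payload 6.4 kg.
Tool frame: the origin (TCP) lies at the very end of the fingers, on their centre line; the grasp point (between the pads) lies 19 mm behind it; z points along the fingers, y is the line along which they close (so a half turn about z gives the same grasp; the last joint's range is limited). The gripper opens to 94 mm and grips with 3 to 60 N. Pads are 16 mm wide; open, the fingers measure 119 mm over their backs; the gripper's body (75 mm by 177 mm) begins 78 mm behind the grasp point.
Start: joints at [-1.406, 0.245, 1.558, -0, 1.339, -0.174], TCP at [0.216, -0.613, 0.205] pointing down, gripper open.
Joint ranges: [-3.13, 3.13], [-1.02, 2.26], [0.13, 2.54], [-0.95, 4.09], [0.21, 2.88], [-2.74, 2.74]. Speed limits (rad/s): [2.57, 2.57, 3.14, 3.14, 3.14, 3.14].

### API

Orientations are given as [roll, pitch, yaw] about the fixed x, y, z axes, in that order (R = Rz(yaw) Ry(pitch) Rx(roll)).
In Python, from plant import bot gives the robot as it stands.
- The arm moves only by the shell command python3 -m creep 'ROWS' [FORCE]. ROWS is JSON, a list that holds one entry, the list of rows, each a list of 5 numbers: the shift along the world's x, y, z in units of 50 mm (1.0 is 50 mm), then the turn about the world's z in units of 6 degrees (1.0 is 6 degrees), then the opening, from 0 (shut) to 1 (fully open). A call has 1 to 5 rows; each row shifts and turns the commanded pose from where the row before left it; what a row does not reach is not made up. A row lasts 1/8 s, in which the tool goes at most 62.5 mm and 10.7 degrees, less where a joint would pass 70% of its speed; a pose out of reach is approached as far as the arm can. A call is refused whole if a number of a shift passes 1 or a number of a turn 1, either way. A call with a gripper value outside its range is refused whole. The fingers move at their own pace and stop on an object; FORCE is the grip in N (left out, the last holds). Time passes only in rows, so rows that do not move let the fingers close. It gives the time, the measured TCP pose, the force, the opening and the grip force at its end, in the units of the state.
- bot.read_state(): the state, without advancing time (a new reading comes with each control period).
- bot.camera(name): name is "side" or "top" or "wrist"; returns a dict with "image" (480x640x3 uint8, red, green, blue), "z_map" (480x640 float32, m along the optical axis (not along the pixel's ray), 0 where there is no reading), "fx", "fy", "cx", "cy" (pixels), "rvec" (rotation vector, rad) and "tvec" (3), from world to camera coordinates, as OpenCV has them. Camera axes: x right, y down, z forward; pixel columns grow to the right and rows downward; lengths in m; the calibration is good to about 2 mm. The wrist camera is an equidistant fisheye: a pixel r from the principal point sees the ray r / f radians off the axis. A picture is of the moment at which its call begins.
- bot.finish_job(): hands the job in; it is judged then, once.
The state is a dict: "time_s": time; "joint_positions": joint angles; "joint_vel": joint speeds; "tau": joint torques, N m; "tool_pos": TCP position; "orientation": TCP orientation; "ft_force": force on the tool from outside, world axes, zero at the start; "ft_torque": the same for the moment, N m; "grip_width": finger opening in m; "finger_force": force on a finger pad.
Only numpy, scipy, OpenCV 4.12 (cv2) and the standard library are available. Lean on these libraries where they do the work, as an engineer would, in place of code of your own. Each camera call takes 0.05 s, during which the arm holds its last target. There are 200 camera calls.

### The job

Make up the two student kits on the plywood boards, each thing set down squarely inside its drawn outline: the small jar, one maker's stamp and the test tile on the long board with three outlines, and the wooden rib and the other stamp on the short board with two. Either stamp may go with either kit; jar and stamps stand upright, and tile and rib lie flat along their outlines. Leave the large jar and the pot lid undisturbed where they stand.

Things in the scene. Friction and masses are not known exactly. Their poses are not given: they have to be found in the camera images.
- long_board: longer flat plywood board, fixed, 76 x 205 x 8 mm, its top 8 mm above the table. Origin: centre of its underside; y runs along its length, x across, z up. Three thin dark outlines are drawn on its centre line: a large circle (68 mm across) for the small jar at y = -62 mm, a small circle (27 mm) for a stamp at y = +6 mm, a rectangle (38 mm in x, 68 mm in y) for the test tile at y = +60 mm
- short_board: shorter flat plywood board, fixed, 76 x 180 x 8 mm, its top 8 mm above the table. Origin: centre of its underside; y runs along its length, x across, z up. Two thin dark outlines on its centre line: a large ellipse (61 mm in x, 110 mm in y) for the wooden rib at y = -25 mm, a small circle (27 mm) for a stamp at y = +62 mm
- small_jar: small closed cylindrical jar with a red cap, 62 mm across, 70 mm tall, upright (to be moved). Origin: centre of its underside, z up. Body 62 mm wide up to 60 mm, cap 59 mm wide above
- test_tile: flat rectangular clay glaze test tile, 62 (x) x 32 (y) x 6 mm, half of it glazed, lying flat (to be moved). Origin: centre of its underside, x along its length, z up
- stamp_pale: small waisted wooden maker's stamp, pale wood, 21 mm across, 56 mm tall, standing upright (to be moved). Origin: centre of its underside, z up
- stamp_honey: small waisted wooden maker's stamp, slightly yellower wood, otherwise like the other: 21 mm across, 56 mm tall, standing upright (to be moved). Origin: centre of its underside, z up
- rib: flat oval wooden throwing rib with one long side flatter, 55 (x) x 104 (y) x 8 mm, lying flat (to be moved). Origin: centre of its underside, y along its length, z up
- pot_lid: white knobbed pot lid among the stock, 73 mm across, 44 mm tall; not wanted, to be left alone. Origin: centre of its underside
- large_jar: large closed jar with a black cap, 68 mm across, 82 mm tall; not wanted, to be left alone. Origin: centre of its underside

How it is judged:
By the outcome, as a careful person would: the job done as asked, in the order asked, and still so for the second after the job is handed in, with the robot touching nothing.
It also fails if it takes over 104 s, if anything falls off the work surface, if the arm or the gripper's body presses on something with over 40 N, if the wrist force passes 120 N, or if a joint passes its speed limit or range.

## Working session

There is one attempt and no reset: what is moved stays moved. The work goes in short steps, Python scripts to look and compute and a shell command to move; the robot and the scene stay as the last step left them, time stands still between calls to the robot, and variables do not carry over. Pictures are saved under pics/ and viewed, at most 14 in all, crops included, and the job is handed in when it is done.

```bash
mkdir -p pics; ls
python3 - <<'E'
from plant import bot
import cv2
for n in("top","side"):
    c=bot.camera(n); cv2.imwrite(f"pics/{n}0.png",c["image"][:,:,::-1]); print(n,c["fx"],c["cx"],c["cy"],c["rvec"],c["tvec"])
s=bot.read_state();print(s["tool_pos"],s["orientation"],s["time_s"],s["grip_width"])
E
```

```text
pics
top 581.5069084437395 327.3955596942506 228.61941076317706 [ 2.19795848 -2.19133723  0.064753  ] [0.08042867 0.50508862 0.9231183 ]
side 533.0433837478611 323.2560590773679 239.28224727121614 [2.00202604 0.01553114 0.02256756] [-0.51725482  0.07764068  0.80192842]
[ 0.21594002 -0.61252578  0.20448439] [-3.13995604e+00 -2.75841551e-04  3.38820411e-01] 0.1 0.09400799475289602
```

View pics/top0.png

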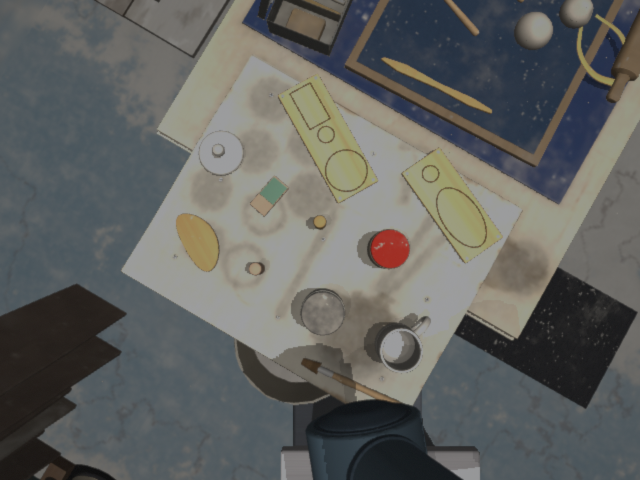

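View pics/side0.png

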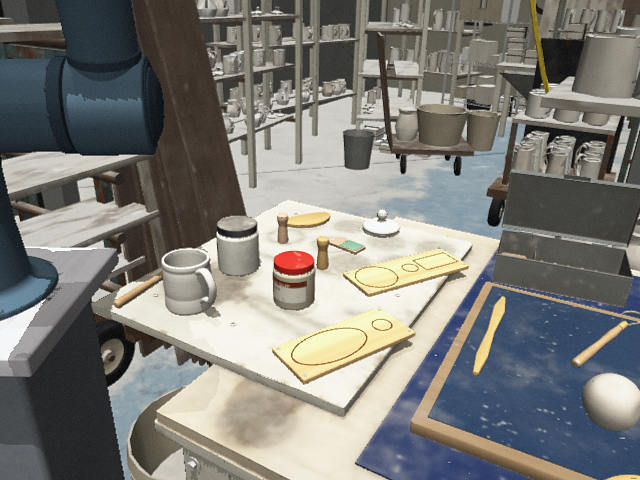

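The top view shows the long board at about (328,138), the short board (451,205), the small jar (389,249), the honey stamp (320,222) and the pale stamp (256,268). The tile is at (269,196), the rib at (198,242), the lid at (220,152), the large jar at (322,311) and an unlisted mug at (402,345). The side view agrees, and all of them stand upright.

```bash
cat > h.py <<'E'
from plant import bot
import numpy as np, cv2
def P(c):
    R=cv2.Rodrigues(np.array(c["rvec"]))[0]; return R,np.array(c["tvec"]).ravel()
def onz(c,u,v,z):
    "world point of pixel at height z"
    R,t=P(c); d=R.T@np.array([(u-c["cx"])/c["fx"],(v-c["cy"])/c["fy"],1]); o=-R.T@t
    return o+d*(z-o[2])/d[2]
def cloud(c):
    R,t=P(c); v,u=np.mgrid[:480,:640]; Z=c["z_map"]
    X=np.stack([(u-c["cx"])/c["fx"]*Z,(v-c["cy"])/c["fy"]*Z,Z],-1)
    return (X-t)@R
E
python3 - <<'E'
from h import *
c=bot.camera("top"); W=cloud(c)
cv2.imwrite("pics/crop.png",cv2.resize(c["image"][60:350,165:515,::-1],None,fx=2.2,fy=2.05,interpolation=cv2.INTER_CUBIC))
for n,u,v in [("tableA",300,260),("longb",325,150),("shortb",432,195),("jar",389,245),("honey",320,222),("pale",256,268),("tile",269,196),("rib",198,242),("lid",220,152),("large",322,311)]:
    print(n,np.round(W[v,u],3))
# cluster by height in table area
z=W[...,2]; ok=(c["z_map"]>0)&(z>.004)&(z<.12); ok[:,:]&=True
n,l,st,ce=cv2.connectedComponentsWithStats((ok&(W[...,0]<.9)).astype(np.uint8))
for i in range(1,n):
    if st[i,4]>40:
        m=l==i; zz=z[m]; zt=np.percentile(zz,90); p=W[m&(z>zt-.006)][:,:2].astype(np.float32)
        print(ce[i].round(),st[i,4],"zt",zt.round(4),"rect",[np.round(a,3) for a in cv2.minAreaRect(p)])
E
```

```text
tableA [0.454 0.126 0.001]
longb [0.634 0.086 0.005]
shortb [ 0.561 -0.088  0.006]
jar [ 0.477 -0.011  0.068]
honey [0.513 0.094 0.054]
pale [0.442 0.191 0.055]
tile [0.558 0.177 0.009]
rib [0.483 0.291 0.009]
lid [0.625 0.253 0.035]
large [0.379 0.09  0.082]
[302.  23.] 1912 zt 0.0412 rect [array([0.855, 0.122]), array([0.128, 0.081]), np.float64(69.443)]
[505.  58.] 20961 zt 0.0282 rect [array([ 0.821, -0.335]), array([0.214, 0.133]), np.float64(61.738)]
[328. 138.] 5661 zt 0.0099 rect [array([0.655, 0.082]), array([0.205, 0.078]), np.float64(29.477)]
[221. 153.] 1560 zt 0.02 rect [array([0.628, 0.254]), array([0.064, 0.066]), np.float64(5.252)]
[452. 205.] 5113 zt 0.0104 rect [array([ 0.545, -0.122]), array([0.182, 0.079]), np.float64(34.339)]
[269. 195.] 689 zt 0.0086 rect [array([0.559, 0.177]), array([0.034, 0.061]), np.float64(50.453)]
[198. 240.] 1632 zt 0.0093 rect [array([0.485, 0.289]), array([0.104, 0.054]), np.float64(29.638)]
[320. 222.] 153 zt 0.056 rect [array([0.514, 0.094]), array([0.019, 0.019]), np.float64(45.719)]
[388. 249.] 1342 zt 0.0714 rect [array([ 0.472, -0.012]), array([0.058, 0.058]), np.float64(45.307)]
[256. 268.] 167 zt 0.056 rect [array([0.441, 0.193]), array([0.018, 0.019]), np.float64(42.826)]
[322. 311.] 1632 zt 0.0831 rect [array([0.376, 0.089]), array([0.064, 0.062]), np.float64(89.383)]
[401. 345.] 2092 zt 0.0754 rect [array([ 0.328, -0.03 ]), array([0.065, 0.082]), np.float64(78.188)]
[345. 380.] 728 zt 0.0119 rect [array([0.257, 0.045]), array([0.172, 0.018]), np.float64(64.755)]
```

View pics/crop.png

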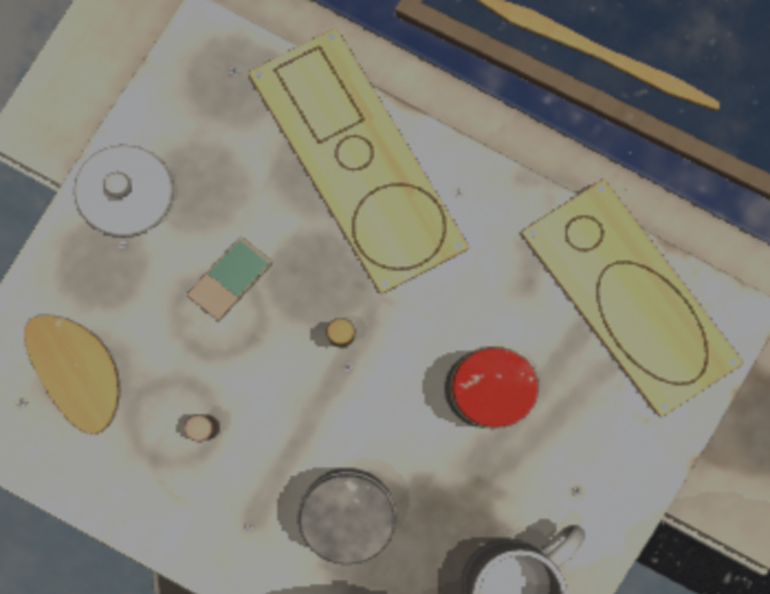

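The crop confirms all the shapes. In it the jar circle centre is at (399,227), the long-board stamp circle at (354,152), the rectangle at (319,95), the ellipse at (652,322) and the short-board stamp circle at (584,233). I'll check these against the board geometry and start moving.

```bash
python3 - <<'E'
from h import *
c=bot.camera("top"); W=cloud(c)
for n,x,y in [("jarO",399,227),("stL",354,152),("tileO",319,95),("ribO",652,322),("stS",584,233)]:
    print(n,onz(c,165+(x+.5)/2.2-.5,60+(y+.5)/2.05-.5,.008).round(4))
for cx,a,name in[((.655,.082),29.5,"long"),((.545,-.122),34.3,"short")]:
    d=np.array([np.cos(np.radians(a)),np.sin(np.radians(a))])
    for k in((-.062,.006,.060) if name=="long" else(-.025,.062)): print(name,k,(np.array(cx)+k*d).round(4))
# rib: color mask, moments
z=W[...,2];m=(z>.004)&(np.hypot(W[...,0]-.485,W[...,1]-.289)<.065)
p=W[m][:,:2]; q=p-p.mean(0); w,V=np.linalg.eigh(q.T@q); print("rib pca",p.mean(0),np.degrees(np.arctan2(*V[::-1,1])))
m=(z>.004)&(np.hypot(W[...,0]-.559,W[...,1]-.177)<.04); p=W[m][:,:2]; q=p-p.mean(0); w,V=np.linalg.eigh(q.T@q); print("tile pca",p.mean(0),np.degrees(np.arctan2(*V[::-1,1])))
E
python3 -m creep '[[[0.43,1,0,0.7,1],[0.43,1,0,1,1],[0.43,1,0,0,1],[0.43,1,0,0,1],[0.43,1,0,0,1]]]' 15
python3 -m creep '[[[0.43,1,0,0,1],[0.43,1,0,0,1],[0.43,1,0,0,1],[0.43,1,0,0,1],[0.43,1,0,0,1]]]'
python3 -m creep '[[[0.41,1,0,0,1],[0.41,1,0,0,1],[0,0,-0.8,0,1],[0,0,-0.8,0,1],[0,0,0,0,1]]]'
```

```text
jarO [0.6003 0.0517 0.008 ]
stL [0.6604 0.0853 0.008 ]
tileO [0.7065 0.1115 0.008 ]
ribO [ 0.5251 -0.1352  0.008 ]
stS [ 0.5959 -0.0855  0.008 ]
long -0.062 [0.601  0.0515]
long 0.006 [0.6602 0.085 ]
long 0.06 [0.7072 0.1115]
short -0.025 [ 0.5243 -0.1361]
short 0.062 [ 0.5962 -0.0871]
rib pca [0.48526325 0.29108803] -149.96693568674954
tile pca [0.55955499 0.17697114] 138.866217470362
time_s: 0.82
tool_pos: [0.3239, -0.3613, 0.2053]
orientation: [3.142, -0.0, 0.516]
ft_force: [0.6, -1.0, 0.7]
grip_width: 0.094
finger_force: 0.0
time_s: 1.45
tool_pos: [0.4314, -0.1113, 0.2056]
orientation: [3.141, -0.0, 0.517]
ft_force: [0.3, 0.0, 0.6]
grip_width: 0.0941
finger_force: 0.0
time_s: 2.08
tool_pos: [0.4694, -0.0122, 0.1225]
orientation: [-3.136, 0.005, 0.517]
ft_force: [0.6, 0.1, 0.7]
grip_width: 0.0943
finger_force: 0.0
```

```bash
python3 -m creep '[[[0.04,0,-0.7,0,1],[0,0,-0.7,0,1],[0,0,-0.6,0,1],[0,0,0,0,1]]]' 25
python3 -m creep '[[[0,0,0,0,0],[0,0,0,0,0],[0,0,0,0,0],[0,0,0,0,0],[0,0,0,0,0]]]' 25
python3 -m creep '[[[0,0,0,0,0],[0,0,0,0,0],[0,0,0.3,0,0],[0,0,0.3,0,0],[0,0,0,0,0]]]' 25
```

```text
time_s: 2.58
tool_pos: [0.4735, -0.0131, 0.0252]
orientation: [-3.14, 0.002, 0.516]
ft_force: [0.5, -0.5, -0.4]
grip_width: 0.0939
finger_force: 0.0
time_s: 3.2
tool_pos: [0.4742, -0.0127, 0.0262]
orientation: [-3.141, -0.0, 0.517]
ft_force: [-2.8, 2.8, 6.4]
grip_width: 0.0616
finger_force: 25.0
time_s: 3.82
tool_pos: [0.4755, -0.0135, 0.0573]
orientation: [3.139, -0.003, 0.517]
ft_force: [0.2, 0.2, -2.6]
grip_width: 0.0617
finger_force: 25.0
```

```bash
python3 -m creep '[[[0.85,0.43,0,0,0],[0.85,0.43,0,0,0],[0.83,0.44,0,0,0],[0,0,0,0,0],[0,0,0,0,0]]]'
```

```text
time_s: 4.45
tool_pos: [0.5995, 0.0519, 0.0547]
orientation: [-3.141, 0.002, 0.517]
ft_force: [-0.1, 0.2, -2.2]
grip_width: 0.0617
finger_force: 25.0
```

Run:
```python
from h import *
for n in("side","wrist"):
    c=bot.camera(n); cv2.imwrite(f"pics/{n}1.png",c["image"][:,:,::-1])
```

```text
(no output)
```

View pics/side1.png

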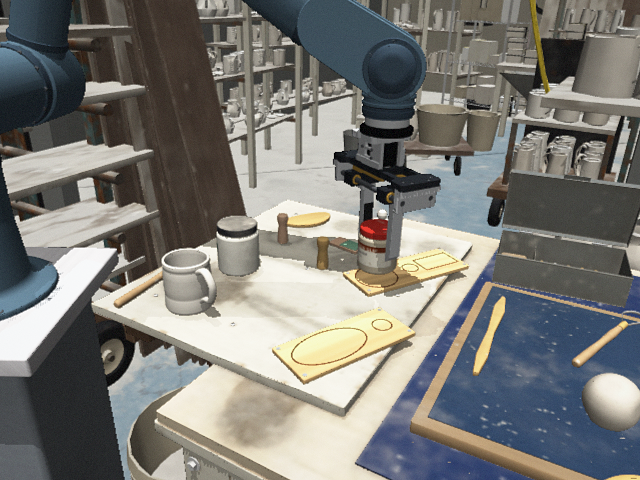

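The side view shows the jar held upright over the large circle, with its base at about (378,270). I'll lower it, release it and back off.

```bash
python3 -m creep '[[[0.04,0.01,-0.15,0,0],[0,0,-0.15,0,0],[0,0,-0.09,0,0],[0,0,0,0,0]]]'
python3 -m creep '[[[0,0,0,0,0.75],[0,0,0,0,1],[0,0,0,0,1],[0,0,0,0,1],[0,0,0.7,0,1]]]'
python3 -m creep '[[[0,0,1,0,1],[-0.3,0.9,0.6,0,1],[-0.9,0.9,0,0,1],[-0.9,0.9,0,0,1],[0,0,0,0,1]]]'
python3 - <<'E'
from h import *
c=bot.camera("top"); W=cloud(c);cv2.imwrite("pics/t2.png",cv2.resize(c["image"][60:350,165:515,::-1],None,fx=2.2,fy=2.05,interpolation=cv2.INTER_CUBIC))
z=W[...,2]; m=(z>.068)&(z<.085)&(np.hypot(W[...,0]-.601,W[...,1]-.0515)<.045)
p=W[m][:,:2].astype(np.float32); print(len(p),cv2.minAreaRect(p),cv2.minEnclosingCircle(p),np.percentile(z[m],90))
E
```

```text
time_s: 5.05
tool_pos: [0.602, 0.0524, 0.0352]
orientation: [-3.141, 0.001, 0.517]
ft_force: [-0.3, 0.6, -2.6]
grip_width: 0.0614
finger_force: 25.0
time_s: 5.68
tool_pos: [0.6, 0.0526, 0.0684]
orientation: [-3.138, 0.005, 0.517]
ft_force: [0.7, -0.0, 0.3]
grip_width: 0.0938
finger_force: 0.0
time_s: 6.3
tool_pos: [0.4965, 0.1881, 0.1508]
orientation: [-3.141, 0.001, 0.521]
ft_force: [-0.2, -0.5, -0.1]
grip_width: 0.0938
finger_force: 0.0
1190 ((0.6014568209648132, 0.048205889761447906), (0.05760343000292778, 0.0577981062233448), 1.0213922262191772) ((0.6018446087837219, 0.04839317128062248), 0.029669472947716713) 0.07931195155949229
```

View pics/t2.png

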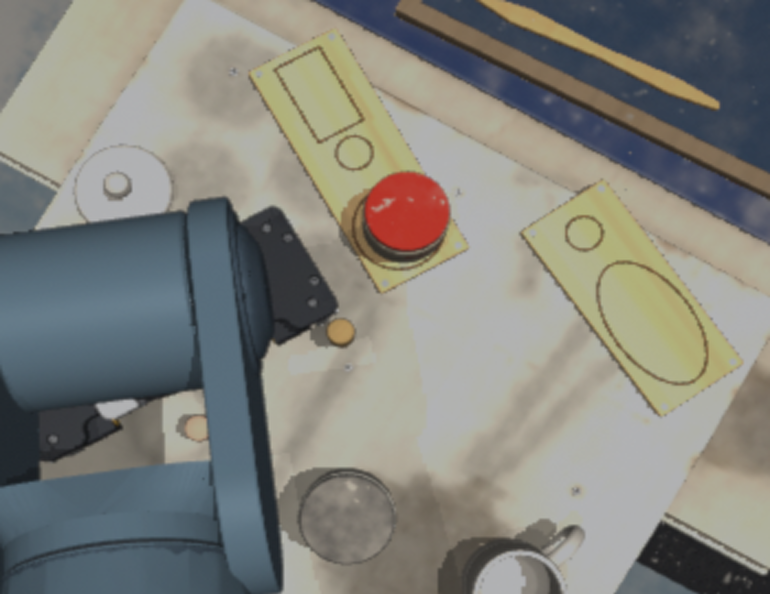

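The picture shows the jar on the large circle with its cap at about (407,211). The measured cap centre is about 3 mm off in y, so I'll check the base closely in both cameras, with the predicted model edges drawn on.

```bash
cat >> h.py <<'E'
def proj(c,p): return cv2.projectPoints(np.float64(p),np.array(c["rvec"]),np.array(c["tvec"]),np.array([[c["fx"],0,c["cx"]],[0,c["fy"],c["cy"]],[0,0,1.]]),None)[0][:,0]
def circ(x,y,z,r): a=np.linspace(0,2*np.pi,60); return np.c_[x+r*np.cos(a),y+r*np.sin(a),0*a+z]
def view(n,ctr,half,scale,curves=[]):
    c=bot.camera(n); u,v=np.round(proj(c,[ctr])[0]).astype(int); u=max(u,half);v=max(v,half)
    im=cv2.resize(c["image"][v-half:v+half,u-half:u+half,::-1],None,fx=scale,fy=scale,interpolation=cv2.INTER_CUBIC)
    for p,col in curves: cv2.polylines(im,[np.round((proj(c,p)-[u-half-.5,v-half-.5])*scale).astype(int)],False,col,1)
    return im
E
python3 - <<'E'
from h import *
cu=[(circ(.601,.0515,.008,.034),(255,0,0)),(circ(.6015,.048,.078,.0295),(0,255,0)),(circ(.6015,.048,.008,.031),(0,255,0))]
cv2.imwrite("pics/j.png",np.hstack([view(n,(.601,.05,.03),33,6,cu) for n in("top","side")]))
E
```

```text
(no output)
```

View pics/j.png

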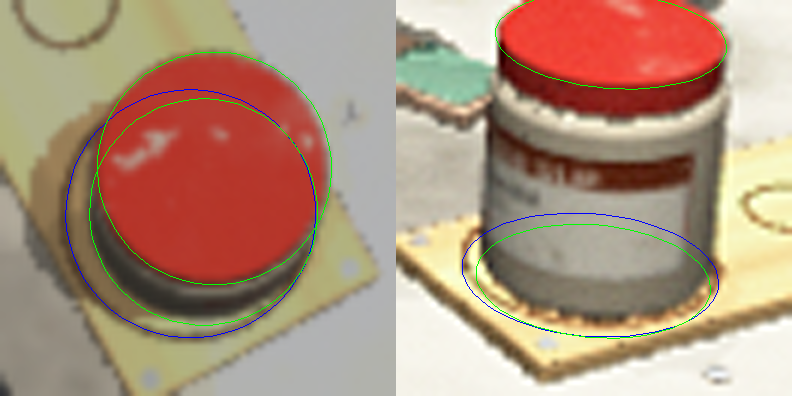

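Run:
```python
from h import *
from scipy.optimize import least_squares
c=bot.camera("side"); W=cloud(c); x,y,z=np.moveaxis(W,-1,0)
near=(np.hypot(x-.601,y-.05)<.05)
for lo,hi,r in((.020,.040,.031),(.040,.062,.031),(.071,.076,.0295)):
    p=W[near&(z>lo)&(z<hi)][:,:2]
    f=least_squares(lambda q:np.hypot(*(p-q).T)-r,[.6,.06],loss="soft_l1",f_scale=.001); print(lo,len(p),f.x,np.abs(f.fun).mean())
print("tops",[np.percentile(z[near],k) for k in(50,95)])
m=(z>.004)&(z<.013)&(np.hypot(x-.655,y-.082)<.12)&(c["z_map"]>0)
n,l,st,ce=cv2.connectedComponentsWithStats(m.astype(np.uint8)); i=1+st[1:,4].argmax(); p=W[l==i][:,:2].astype(np.float32); print(len(p),cv2.minAreaRect(p), np.median(W[l==i][:,2]))
m=(np.abs(z)<.05)&(x>.3)&(x<.6)&(y>-.1)&(y<.3); print("table z",np.median(z[m]))
# top: outline of dark pixels vs cap
c=bot.camera("top"); print("cam", -P(c)[0].T@P(c)[1], "down dir", P(c)[0].T@[0,0,1])
```

```text
0.02 440 [0.60279938 0.05260335] 0.0008206569622786118
0.04 524 [0.60291115 0.05279005] 0.0007583123646127152
0.071 109 [0.60319496 0.05308681] 0.0007619529157543188
tops [np.float64(0.032753695233463574), np.float64(0.07801015018810553)]
2119 ((0.6562643051147461, 0.08498162031173706), (0.20682655274868011, 0.08017590641975403), 30.295438766479492) 0.008150852518138536
table z 0.00046539128950837344
cam [0.45256526 0.08485336 0.94958689] down dir [ 0.05578836 -0.00309599 -0.99843782]
```

Both cameras agree that the jar sits about 2 mm towards -y of its circle. The top camera reads about (-1,-3) mm relative to the robot and side frames, so I'll correct all targets by (+1,+3) mm. Now I'll regrip the jar to centre it.

```bash
python3 -m creep '[[[0.7,-0.89,0,0,1],[0.7,-0.89,0,0,1],[0.71,-0.89,0,0,1],[0,0,-0.3,0,1],[0,0,0,0,1]]]' 10
```

```text
time_s: 7.18
tool_pos: [0.6033, 0.0519, 0.1336]
orientation: [-3.139, 0.004, 0.515]
ft_force: [-0.2, 0.0, -0.3]
grip_width: 0.094
finger_force: 0.0
```

```bash
python3 -m creep '[[[-0.02,0.06,-0.7,0,1],[0,0,-0.7,0,1],[0,0,-0.5,0,1],[0,0,0,0,0],[0,0,0,0,0]]]' 10
python3 -m creep '[[[0,0,0,0,0],[0,0,0,0,0],[0,0,0,0,0],[0,0,0,0,0],[0,0,0,0,0]]]' 12
```

```text
time_s: 7.8
tool_pos: [0.6042, 0.0559, 0.0423]
orientation: [3.141, -0.001, 0.518]
ft_force: [-1.0, 0.2, 0.0]
grip_width: 0.0774
finger_force: 0.0
time_s: 8.43
tool_pos: [0.6049, 0.0551, 0.0426]
orientation: [3.14, -0.002, 0.517]
ft_force: [-0.8, -1.0, 6.3]
grip_width: 0.0618
finger_force: 12.0
```

```bash
python3 -m creep '[[[0,0,0,0,1],[0,0,0,0,1],[0,0,0,0,1],[0,0,0.8,0,1],[0,0,1,0,1]]]'
python3 -m creep '[[[-0.6,0.28,0.2,0,1],[-0.6,0.28,0,0,1],[-0.6,0.28,0,0,1],[0,0,-0.5,0,1],[0,0,0,0,1]]]'
python3 - <<'E'
from h import *
from scipy.optimize import least_squares
c=bot.camera("side"); W=cloud(c); x,y,z=np.moveaxis(W,-1,0)
def fit(x0,y0,lo,hi,r,R):
    p=W[(np.hypot(x-x0,y-y0)<R)&(z>lo)&(z<hi)][:,:2]
    f=least_squares(lambda q:np.hypot(*(p-q).T)-r,[x0,y0+.01],loss="soft_l1",f_scale=.001); return len(p),f.x.round(4)
print("jar",fit(.602,.055,.02,.06,.031,.05))
for n,a in(("honey",(.515,.097)),("pale",(.442,.196))): print(n,fit(*a,.045,.055,.0095,.02),fit(*a,.003,.012,.0105,.02))
E
```

```text
time_s: 9.05
tool_pos: [0.6022, 0.0554, 0.1302]
orientation: [-3.139, 0.003, 0.517]
ft_force: [0.7, 0.9, 0.1]
grip_width: 0.0942
finger_force: 0.0
time_s: 9.68
tool_pos: [0.5118, 0.0975, 0.1142]
orientation: [-3.139, 0.004, 0.517]
ft_force: [0.0, -1.2, -0.6]
grip_width: 0.0938
finger_force: 0.0
jar (913, array([0.6023, 0.0536]))
honey (86, array([0.5153, 0.0985])) (55, array([0.5152, 0.1001]))
pale (73, array([0.4419, 0.1826])) (46, array([0.4422, 0.1983]))
```

```bash
python3 -m creep '[[[0.04,0.01,-0.8,0,1],[0,0,-0.7,0,1],[0,0,-0.5,0,0.5],[0,0,0,0,0.3],[0,0,0,0,0]]]' 15
python3 -m creep '[[[0,0,0,0,0],[0,0,0,0,0],[0,0,0,0,0],[0,0,0,0,0],[0,0,0,0,0]]]' 15
```

```text
time_s: 10.35
tool_pos: [0.5171, 0.0977, 0.0175]
orientation: [3.14, -0.002, 0.517]
ft_force: [-1.9, -0.8, 0.4]
grip_width: 0.0677
finger_force: 0.0
time_s: 10.98
tool_pos: [0.5156, 0.0979, 0.016]
orientation: [-3.142, 0.0, 0.517]
ft_force: [-0.8, 0.4, 1.7]
grip_width: 0.0203
finger_force: 15.0
```

```bash
python3 -m creep '[[[0,0,0.5,0,0],[0,0,0.7,0,0],[0,0,0.8,0,0],[0.7,-0.05,0,0,0],[0.7,-0.05,0,0,0]]]'
python3 -m creep '[[[0.7,-0.05,0,0,0],[0.7,-0.04,0,0,0],[0.1,0,-0.4,0,0],[0,0,-0.4,0,0],[0,0,0,0,0]]]'
```

```text
time_s: 11.6
tool_pos: [0.5868, 0.0928, 0.1169]
orientation: [3.141, -0.001, 0.517]
ft_force: [1.2, -0.7, -1.5]
grip_width: 0.0202
finger_force: 15.0
time_s: 12.22
tool_pos: [0.657, 0.0886, 0.072]
orientation: [-3.138, 0.006, 0.517]
ft_force: [0.2, 0.6, 0.1]
grip_width: 0.0204
finger_force: 15.0
```

```bash
python3 -m creep '[[[0.01,0,-0.5,0,0],[0,0,-0.3,0,0],[0,0,-0.15,0,0],[0,0,0,0,0],[0,0,0,0,0]]]'
```

```text
time_s: 12.85
tool_pos: [0.6618, 0.0883, 0.0294]
orientation: [3.141, -0.001, 0.517]
ft_force: [-0.2, -0.6, 0.3]
grip_width: 0.0203
finger_force: 15.0
```

```bash
python3 -m creep '[[[0,0,-0.1,0,0],[0,0,0,0,0],[0,0,0,0,0.4],[0,0,0,0,0.5],[0,0,0,0,0.5]]]'
python3 -m creep '[[[0,0,0.7,0,0.5],[0,0,0.8,0,0.6],[-0.2,0.2,0.4,-1,0.6],[-0.2,0.2,0,-1,0.6],[-0.2,0.2,0,-1,0.6]]]'
python3 -m creep '[[[-0.2,0.2,0,-1,0.6],[-0.2,0.2,0,-1,0.6],[-0.2,0.2,0,-1,0.6],[-0.2,0.2,0,-1,0.6],[-0.2,0.2,0,-1,0.6]]]'
python3 -m creep '[[[-0.2,0.2,0,-1,0.6],[-0.2,0.04,0,-1,0.6],[0,0,0,-1,0.6],[0,0,0,-0.65,0.6],[0,0,0,0,0.6]]]'
python3 - <<'E'
from h import *
c=bot.camera("side"); W=cloud(c); x,y,z=np.moveaxis(W,-1,0)
from scipy.optimize import least_squares
p=W[(np.hypot(x-.661,y-.088)<.02)&(z>.02)&(z<.063)]
for lo,hi,r in((.052,.062,.0095),(.012,.02,.0105)):
    q=p[(p[:,2]>lo)&(p[:,2]<hi)][:,:2]; print(len(q),least_squares(lambda s:np.hypot(*(q-s).T)-r,[.661,.1],loss="soft_l1",f_scale=.001).x)
m=(z>.003)&(z<.02)&(np.hypot(x-.5605,y-.18)<.045); q=W[m][:,:2].astype(np.float32); print("tile",cv2.minAreaRect(q))
E
```

```text
time_s: 13.48
tool_pos: [0.661, 0.0883, 0.0233]
orientation: [-3.141, 0.0, 0.517]
ft_force: [0.6, 0.4, -0.9]
grip_width: 0.046
finger_force: 0.0
time_s: 14.1
tool_pos: [0.6309, 0.1186, 0.1189]
orientation: [3.142, -0.001, 0.199]
ft_force: [-0.0, 0.8, -0.1]
grip_width: 0.0563
finger_force: 0.0
time_s: 14.72
tool_pos: [0.5807, 0.1686, 0.1184]
orientation: [3.142, 0.0, -0.324]
ft_force: [0.5, 0.6, 0.0]
grip_width: 0.0563
finger_force: 0.0
time_s: 15.35
tool_pos: [0.5611, 0.1803, 0.1185]
orientation: [3.142, 0.0, -0.702]
ft_force: [0.9, 0.3, -0.0]
grip_width: 0.0561
finger_force: 0.0
75 [0.66210103 0.0881546 ]
0 [0.661 0.1  ]
tile ((0.5603802800178528, 0.18176403641700745), (0.03467132896184921, 0.0625237300992012), 50.004066467285156)
```

```bash
python3 -m creep '[[[0,0.01,-0.8,0,0.6],[0,0,-0.8,0,0.6],[0,0,-0.5,0,0.6],[0,0,-0.12,0,0.6],[0,0,0,0,0.6]]]'
python3 -m creep '[[[0,0,-0.05,0,0.6],[0,0,0,0,0.6]]]' 15
```

```text
time_s: 16.02
tool_pos: [0.5615, 0.1809, 0.0079]
orientation: [-3.141, -0.0, -0.703]
ft_force: [-0.4, 0.2, 0.3]
grip_width: 0.0563
finger_force: 0.0
time_s: 16.27
tool_pos: [0.5618, 0.1809, 0.0059]
orientation: [-3.14, -0.001, -0.703]
ft_force: [-0.3, 0.3, 0.0]
grip_width: 0.0563
finger_force: 0.0
```

```bash
python3 -m creep '[[[0,0,-0.07,0,0.6],[0,0,0,0,0],[0,0,0,0,0],[0,0,0,0,0],[0,0,0,0,0]]]' 15
python3 -m creep '[[[0,0,0,0,0],[0,0,0,0,0],[0,0,0.3,0,0],[0,0,0.8,0,0],[0,0,0.8,0,0]]]'
```

```text
time_s: 16.9
tool_pos: [0.5612, 0.1808, 0.0015]
orientation: [-3.142, -0.0, -0.703]
ft_force: [0.0, 0.0, -0.4]
grip_width: 0.0318
finger_force: 15.0
time_s: 17.52
tool_pos: [0.5611, 0.1808, 0.0983]
orientation: [-3.141, -0.0, -0.703]
ft_force: [0.7, 0.6, -0.7]
grip_width: 0.0316
finger_force: 15.0
```

```bash
python3 -m creep '[[[0.3,-0.13,0,1,0],[0.3,-0.13,0,1,0],[0.3,-0.13,0,1,0],[0.3,-0.13,0,1,0],[0.3,-0.13,0,1,0]]]'
python3 -m creep '[[[0.3,-0.13,0,1,0],[0.3,-0.13,0,1,0],[0.3,-0.13,0,1,0],[0.3,-0.13,0,1,0],[0.24,-0.13,0,1,0]]]'
python3 -m creep '[[[0,-0.02,0,1,0],[0,0,-0.4,0.65,0],[0,0,-0.6,0,0],[0,0,-0.3,0,0],[0,0,0,0,0]]]'
```

```text
time_s: 18.15
tool_pos: [0.6369, 0.1482, 0.0977]
orientation: [-3.141, -0.001, -0.176]
ft_force: [-0.0, 1.3, -0.2]
grip_width: 0.0314
finger_force: 15.0
time_s: 18.77
tool_pos: [0.7089, 0.1156, 0.0977]
orientation: [3.141, -0.001, 0.348]
ft_force: [-0.5, -0.3, 0.5]
grip_width: 0.0319
finger_force: 15.0
time_s: 19.4
tool_pos: [0.7074, 0.1148, 0.0306]
orientation: [-3.141, 0.002, 0.517]
ft_force: [0.2, 0.2, -0.4]
grip_width: 0.0317
finger_force: 15.0
```

```bash
python3 -m creep '[[[0.01,0,-0.2,0,0],[0,0,-0.15,0,0],[0,0,-0.05,0,0],[0,0,0,0,0],[0,0,0,0,0]]]'
```

```text
time_s: 20.02
tool_pos: [0.7089, 0.1148, 0.0118]
orientation: [3.141, -0.001, 0.517]
ft_force: [-0.0, -0.3, -0.8]
grip_width: 0.0318
finger_force: 15.0
```

```bash
python3 -m creep '[[[0,0,-0.04,0,0],[0,0,0,0,0.4],[0,0,0,0,0.55],[0,0,0,0,0.55],[0,0,0.4,0,0.6]]]'
python3 -m creep '[[[0,0,0.9,0,0.7],[0,0,0.9,0,0.8],[-0.89,0.71,0,0,0.8],[-0.89,0.71,0,0,0.8],[-0.89,0.71,0,0,0.8]]]'
python3 -m creep '[[[-0.89,0.71,0,0,0.8],[-0.89,0.71,0,0,0.8],[0,0,0,0,0.8],[0,0,0,0,0.8]]]'
python3 - <<'E'
from h import *
t=view("top",(.655,.085,.01),48,4); s=view("side",(.655,.085,.01),48,4)
cv2.imwrite("pics/k.png",np.hstack([t,s]))
c=bot.camera("side"); W=cloud(c); x,y,z=np.moveaxis(W,-1,0)
m=(z>.004)&(z<.02)&(np.hypot(x-.486,y-.293)<.07); q=W[m][:,:2].astype(np.float32); print("rib",cv2.minAreaRect(q))
c=bot.camera("top"); W=cloud(c); x,y,z=np.moveaxis(W,-1,0); m=(z>.0125)&(z<.02)&(np.hypot(x-.707,y-.1115)<.045); q=W[m][:,:2].astype(np.float32); print("tile top",len(q),cv2.minAreaRect(q))
E
```

```text
time_s: 20.65
tool_pos: [0.7071, 0.1148, 0.0281]
orientation: [-3.14, 0.004, 0.517]
ft_force: [0.0, 0.5, 0.4]
grip_width: 0.0561
finger_force: 0.0
time_s: 21.28
tool_pos: [0.5744, 0.2223, 0.1214]
orientation: [3.141, -0.003, 0.516]
ft_force: [-0.6, 0.7, 0.4]
grip_width: 0.0749
finger_force: 0.0
time_s: 21.78
tool_pos: [0.4872, 0.2924, 0.1208]
orientation: [3.141, -0.002, 0.517]
ft_force: [0.5, 1.0, -0.2]
grip_width: 0.0755
finger_force: 0.0
rib ((0.48785707354545593, 0.2937324345111847), (0.09758371859788895, 0.057145409286022186), 22.17498016357422)
tile top 648 ((0.7061904668807983, 0.11179137974977493), (0.06505756080150604, 0.04543348401784897), 18.231910705566406)
```

View pics/k.png

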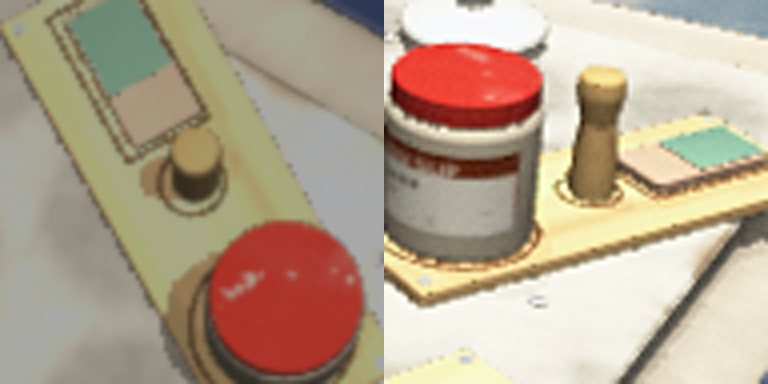

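The view shows the stamp inside its ring, at about (193,185) in the left half. The tile looks nearer the right line of its rectangle, at (208,118). I'll enlarge that with an overlay.

```bash
cat >> h.py <<'E'
def rect(x,y,a,l,w,z):
    a=np.radians(a); d=np.array([np.cos(a),np.sin(a)]); e=np.array([-d[1],d[0]])
    return np.array([np.r_[np.array([x,y])+i*l/2*d+j*w/2*e,z] for i,j in((1,1),(1,-1),(-1,-1),(-1,1),(1,1))])
E
python3 - <<'E'
from h import *
t=(.7072,.1115)
cu=[(rect(*t,29.5,.068,.038,.008),(255,0,0)),(rect(*t,29.5,.062,.032,.014),(0,0,255))]
cv2.imwrite("pics/l.png",view("top",(.707,.1115,.01),30,10,cu))
E
```

```text
(no output)
```

View pics/l.png

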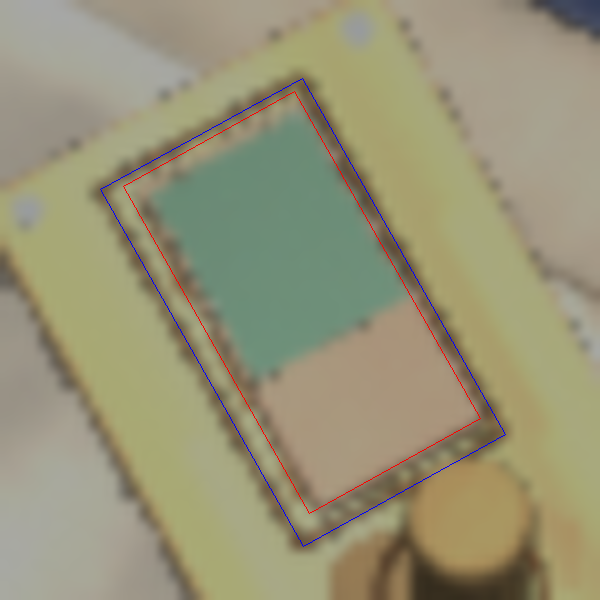

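The tile lies inside its outline, parallel to it and about 1 mm off centre, so I'll accept it. Next is the rib.

```bash
python3 -m creep '[[[-0.02,0,-0.8,0,0.8],[0,0,-0.8,0,0.8],[0,0,-0.5,0,0.8],[0,0,-0.15,0,0.8],[0,0,0,0,0.8]]]' 15
python3 -m creep '[[[0,0,-0.05,0,0.8],[0,0,0,0,0.8]]]' 15
```

```text
time_s: 22.65
tool_pos: [0.4856, 0.2921, 0.0071]
orientation: [3.142, -0.0, 0.516]
ft_force: [0.7, -0.2, 1.0]
grip_width: 0.0751
finger_force: 0.0
time_s: 22.9
tool_pos: [0.4858, 0.2926, 0.0053]
orientation: [3.141, -0.002, 0.517]
ft_force: [0.7, 0.8, 0.3]
grip_width: 0.0751
finger_force: 0.0
```

```bash
python3 -m creep '[[[0,0,-0.05,0,0.8],[0,0,0,0,0],[0,0,0,0,0],[0,0,0,0,0],[0,0,0,0,0]]]' 20
python3 -m creep '[[[0,0,0,0,0],[0,0,0,0,0],[0,0,0.3,0,0],[0,0,0.9,0,0],[0,0,1,0,0]]]'
python3 -m creep '[[[0,0,0.3,0,0],[0,0,0,0,0]]]'
python3 - <<'E'
from h import *
cv2.imwrite("pics/m.png",view("side",(.486,.29,.12),60,6))
c=bot.camera("side"); W=cloud(c); x,y,z=np.moveaxis(W,-1,0)
E
```

```text
time_s: 23.52
tool_pos: [0.4851, 0.2924, 0.002]
orientation: [-3.141, -0.0, 0.517]
ft_force: [0.1, -0.3, 0.2]
grip_width: 0.0528
finger_force: 20.0
time_s: 24.15
tool_pos: [0.4847, 0.2921, 0.1135]
orientation: [-3.142, 0.001, 0.517]
ft_force: [0.8, 0.3, 0.0]
grip_width: 0.0535
finger_force: 20.0
time_s: 24.4
tool_pos: [0.4856, 0.2925, 0.1279]
orientation: [3.141, -0.002, 0.517]
ft_force: [0.0, 0.4, -1.6]
grip_width: 0.0529
finger_force: 20.0
```

View pics/m.png

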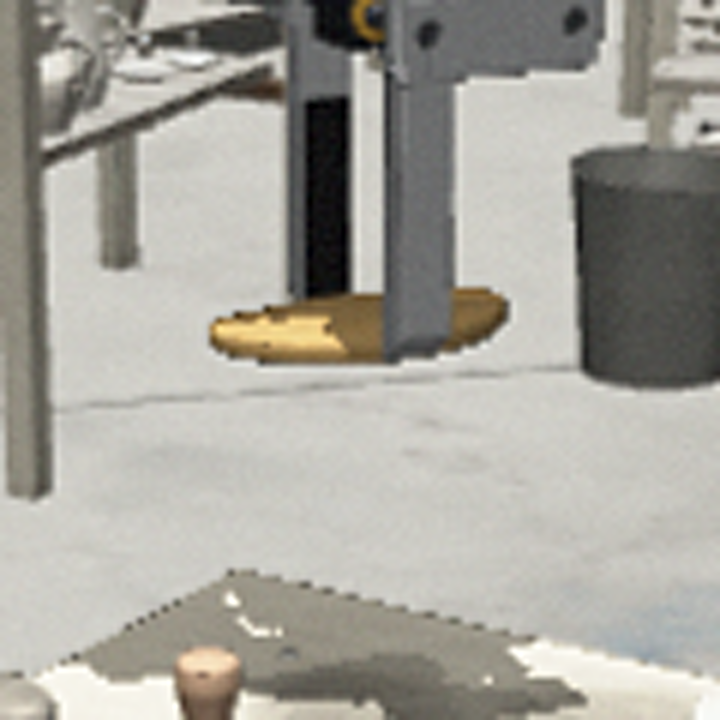

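The rib hangs flat in the fingers. I'll carry it over the short board and check that board's pose in the side camera.

```bash
python3 -m creep '[[[0.09,-0.94,0,0.2,0],[0.09,-0.95,0,0.2,0],[0.09,-0.94,0,0.2,0],[0.09,-0.95,0,0.18,0],[0.09,-0.94,0,0,0]]]'
python3 - <<'E'
from h import *
c=bot.camera("side"); W=cloud(c); x,y,z=np.moveaxis(W,-1,0)
m=(z>.0035)&(z<.013)&(np.hypot(x-.545,y+.12)<.115)&(c["z_map"]>0)
n,l,st,ce=cv2.connectedComponentsWithStats(m.astype(np.uint8)); i=1+st[1:,4].argmax(); p=W[l==i][:,:2].astype(np.float32); print(len(p),cv2.minAreaRect(p))
E
python3 -m creep '[[[0.09,-0.95,0,0,0],[0.09,-0.94,0,0,0],[0.09,-0.95,0,0,0],[0.09,-0.94,0,0,0],[0,0,0,0,0]]]'
```

```text
time_s: 25.12
tool_pos: [0.5061, 0.055, 0.1246]
orientation: [-3.139, 0.003, 0.599]
ft_force: [0.8, -0.2, -0.7]
grip_width: 0.0527
finger_force: 20.0
5052 ((0.5463844537734985, -0.11688324809074402), (0.18137218058109283, 0.07856322824954987), 34.99680709838867)
time_s: 25.8
tool_pos: [0.5247, -0.1345, 0.125]
orientation: [-3.139, 0.002, 0.594]
ft_force: [-0.8, 0.4, -0.2]
grip_width: 0.0525
finger_force: 20.0
```

```bash
python3 -m creep '[[[0.01,0.05,-0.7,0.08,0],[0,0,-0.7,0,0],[0,0,-0.5,0,0],[0,0,-0.2,0,0],[0,0,0,0,0]]]'
```

```text
time_s: 26.42
tool_pos: [0.5254, -0.1291, 0.021]
orientation: [-3.139, 0.001, 0.608]
ft_force: [0.6, 0.3, -0.3]
grip_width: 0.0526
finger_force: 20.0
```

```bash
python3 -m creep '[[[0,0,-0.1,0,0],[0,0,0,0,0],[0,0,0,0,0]]]'
```

```text
time_s: 26.8
tool_pos: [0.5265, -0.1304, 0.0175]
orientation: [3.141, -0.001, 0.607]
ft_force: [-0.1, -0.7, -0.1]
grip_width: 0.0528
finger_force: 20.0
```

```bash
python3 -m creep '[[[-0.02,-0.03,-0.1,0,0],[0,0,-0.05,0,0],[0,0,0,0,0]]]'
python3 -m creep '[[[0,0,0,0,0.7],[0,0,0,0,0.8],[0,0,0,0,0.8],[0,0,0.4,0,0.8],[0,0,1,0,0.8]]]'
python3 -m creep '[[[0,0,1,0,0.7],[-0.5,1,0,0,0.7],[-0.5,1,0,0,0.7],[-0.5,1,0,0,0.7],[0,1,0,0,0.7]]]'
python3 - <<'E'
from h import *
c=(.5245,-.1361); a=np.linspace(0,2*np.pi,60)
def el(l,w,z,ang=np.radians(34.4)):
    d=np.array([np.cos(ang),np.sin(ang)]);e=np.array([-d[1],d[0]]); return np.c_[np.array(c)+np.cos(a)[:,None]*l/2*d+np.sin(a)[:,None]*w/2*e,0*a+z]
cv2.imwrite("pics/n.png",np.hstack([view("top",(.5254,-.136,.01),33,6,[(el(.110,.061,.008),(255,0,0))]),view("side",(.5255,-.132,.01),50,4)[:396,:400][:396]]))
E
```

```text
time_s: 27.18
tool_pos: [0.525, -0.1318, 0.0099]
orientation: [-3.141, 0.001, 0.607]
ft_force: [-2.6, 0.4, 6.3]
grip_width: 0.0529
finger_force: 20.0
time_s: 27.8
tool_pos: [0.5229, -0.1307, 0.0776]
orientation: [-3.136, 0.003, 0.607]
ft_force: [-0.6, -0.8, 0.6]
grip_width: 0.0754
finger_force: 0.0
time_s: 28.42
tool_pos: [0.4486, 0.0698, 0.1292]
orientation: [-3.142, 0.0, 0.606]
ft_force: [-0.3, 0.4, 0.6]
grip_width: 0.0657
finger_force: 0.0
```

View pics/n.png

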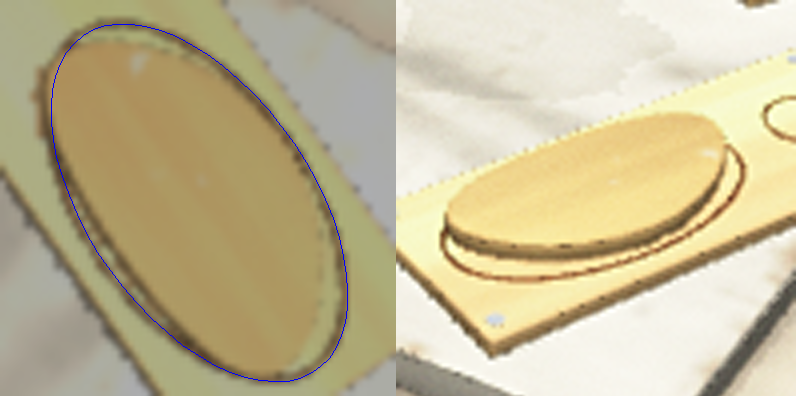

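In the top view (left half) the rib lies a little towards the upper left of its ellipse and a few degrees turned, touching the line near (45,100) and (215,370). I'll measure that.

Run:
```python
from h import *
cs=[bot.camera("top") for _ in range(4)]
c=cs[0]; zm=np.mean([k["z_map"] for k in cs],0); c["z_map"]=zm; W=cloud(c); x,y,z=np.moveaxis(W,-1,0)
m=(z>.0125)&(z<.025)&(np.hypot(x-.525,y+.134)<.065)
mm=cv2.morphologyEx(m.astype(np.uint8),cv2.MORPH_OPEN,np.ones((3,3))); q=W[mm>0][:,:2]; print(len(q),"z",np.median(z[mm>0]))
qq=q-q.mean(0); w,V=np.linalg.eigh(qq.T@qq); print("pca",q.mean(0),np.degrees(np.arctan2(V[1,1],V[0,1]))%180,2*np.sqrt(w/len(q))); print(cv2.minAreaRect(q.astype(np.float32)))
b=(z>.0045)&(z<.03)&(np.hypot(x-.545,y+.122)<.115)
n,l,st,ce=cv2.connectedComponentsWithStats(b.astype(np.uint8)); i=1+st[1:,4].argmax(); p=W[l==i][:,:2].astype(np.float32); print("board",len(p),cv2.minAreaRect(p))
# outline-based: brightness dark line in hsv along radial rays from ellipse centre
g=cv2.cvtColor(c["image"],cv2.COLOR_RGB2GRAY).astype(np.float32)
for ang in range(0,360,30):
    a=np.radians(ang); d=np.array([np.cos(np.radians(34.4)),np.sin(np.radians(34.4))]);e=np.array([-d[1],d[0]])
    s=np.arange(.9,1.12,.01); P3=np.array([np.r_[np.array([.5245,-.1361])+k*(np.cos(a)*.055*d+np.sin(a)*.0305*e),.008] for k in s])
    uv=proj(c,P3); v=cv2.remap(g,uv[:,0].astype(np.float32)[None],uv[:,1].astype(np.float32)[None],cv2.INTER_LINEAR)[0]; k=v.argmin(); print(ang,s[k].round(2),round(float(v[k])),end=" | ")
```

```text
1657 z 0.01619871730579304
pca [ 0.52518543 -0.13237528] 34.16693011224399 [0.02727896 0.05150191]
((0.5262755155563354, -0.1344275176525116), (0.10374680161476135, 0.05429540202021599), 33.0545539855957)
board 5064 ((0.5453704595565796, -0.12082339823246002), (0.1798941195011139, 0.07657860219478607), 34.875274658203125)
0 1.01 115 | 30 1.05 103 | 60 0.98 79 | 90 1.02 100 | 120 0.99 79 | 150 1.01 119 | 180 0.99 126 | 210 0.99 107 | 240 0.97 103 | 270 0.97 104 | 300 0.96 110 | 330 0.99 116 |
```

```bash
cat > rib.py <<'E'
from h import *
from scipy.optimize import minimize
c=bot.camera("top"); im=c["image"]; W=cloud(c); x,y,z=np.moveaxis(W,-1,0)
hsv=cv2.cvtColor(im,cv2.COLOR_RGB2HSV); ref=onz
u,v=proj(c,[[.525,-.134,.016]])[0].astype(int); print("rib hsv",hsv[v,u],"board",hsv[tuple(proj(c,[[.575,-.10,.008]])[0].astype(int)[::-1])])
def ev(cnt,name,ctr=(.5247,-.1353),ang=34.7):
    P=np.array([onz(c,a,b,.0155)[:2] for a,b in cnt]); 
    def f(q,p=None):
        t=np.radians(q[2]); R=np.array([[np.cos(t),-np.sin(t)],[np.sin(t),np.cos(t)]]); m=P.mean(0)
        X=(P-m)@R.T+m+np.array(q[:2])/1e3-ctr; a=np.radians(ang); l=X@[np.cos(a),np.sin(a)]; w=X@[-np.sin(a),np.cos(a)]
        return np.hypot(l/.055,w/.0305)
    s=minimize(lambda q:f(q).max(),[0,0,0],method="Nelder-Mead",options=dict(initial_simplex=[[0,0,0],[3,0,0],[0,3,0],[0,0,3]]))
    print(name,"now max",f([0,0,0]).max().round(3),"best shift mm, deg",s.x.round(2),s.fun.round(3),"size",cv2.minAreaRect(P.astype(np.float32)))
for name,m in(("depth",(z>.0122)&(z<.025)&(np.hypot(x-.525,y+.134)<.065)),("hue",(np.hypot(x-.525,y+.134)<.065)&(hsv[...,0]<int(hsv[v,u,0])+4)&(hsv[...,1]>90)&(hsv[...,2]>120))):
    m=cv2.morphologyEx(m.astype(np.uint8),cv2.MORPH_OPEN,np.ones((3,3)))
    k=max(cv2.findContours(m,cv2.RETR_EXTERNAL,cv2.CHAIN_APPROX_NONE)[0],key=len)[:,0]; ev(k,name)
E
python3 rib.py
```

```text
rib hsv [ 20 113 174] board [ 31  69 173]
depth now max 1.064 best shift mm, deg [ 0.09 -3.68  0.01] 0.986 size ((0.5262556672096252, -0.13389863073825836), (0.1041945293545723, 0.05449611693620682), 33.21982192993164)
hue now max 1.047 best shift mm, deg [-0.16 -2.37  1.  ] 1.006 size ((0.526922345161438, -0.13498030602931976), (0.10433797538280487, 0.05523274838924408), 36.58076858520508)
```

The rib needs to go about 2.7 mm towards -y. I'll regrip, lift it slightly, shift and set it down.

```bash
python3 -m creep '[[[0,-1,0,0,0.8],[0.5,-1,0,0,0.8],[0.5,-1,0,0,0.8],[0.5,-1,-0.6,0,0.8],[0,0,-0.8,0,0.8]]]'
python3 -m creep '[[[0,0,-0.7,0,0.8],[0,0,-0.2,0,0.8],[0,0,0,0,0.8],[0,0,0,0,0.8]]]'
```

```text
time_s: 29.4
tool_pos: [0.5272, -0.1365, 0.0605]
orientation: [3.137, -0.002, 0.601]
ft_force: [-0.8, 1.4, -0.1]
grip_width: 0.0749
finger_force: 0.0
time_s: 29.9
tool_pos: [0.526, -0.1317, 0.0166]
orientation: [3.139, -0.001, 0.607]
ft_force: [0.3, 0.3, -1.0]
grip_width: 0.0749
finger_force: 0.0
```

```bash
python3 -m creep '[[[0,0,-0.11,0,0.8],[0,0,0,0,0],[0,0,0,0,0],[0,0,0,0,0],[0,0,0,0,0]]]' 15
python3 -m creep '[[[0,0,0,0,0],[0,0,0.1,0,0],[0,0,0,0,0],[0,-0.055,0,0.08,0],[0,0,0,0,0]]]'
python3 -m creep '[[[0,0,-0.1,0,0],[0,0,0,0,0],[0,0,0,0,0.7],[0,0,0,0,0.8],[0,0,0,0,0.8]]]'
python3 -m creep '[[[0,0,0.6,0,0.8],[0,0,0.9,0,0.7],[-0.5,1,0.9,0,0.7],[-0.5,1,0,0,0.7],[-0.5,1,0,0,0.7]]]'
python3 -m creep '[[[0,1,0,0,0.7],[0,0,0,0,0.7]]]'
python3 rib.py;  python3 - <<'E'
from h import *
c=(.5247,-.1353); a=np.linspace(0,2*np.pi,60)
def el(l,w,z,ang=np.radians(34.7)):
    d=np.array([np.cos(ang),np.sin(ang)]);e=np.array([-d[1],d[0]]); return np.c_[np.array(c)+np.cos(a)[:,None]*l/2*d+np.sin(a)[:,None]*w/2*e,0*a+z]
cv2.imwrite("pics/o.png",np.hstack([view("top",(.5254,-.136,.01),33,6),view("side",(.5255,-.132,.01),33,6)]))
E
```

```text
time_s: 30.52
tool_pos: [0.5249, -0.1309, 0.0096]
orientation: [3.142, -0.0, 0.607]
ft_force: [0.1, 1.4, 0.9]
grip_width: 0.0528
finger_force: 15.0
time_s: 31.15
tool_pos: [0.5247, -0.1339, 0.0143]
orientation: [-3.141, 0.0, 0.615]
ft_force: [0.3, 0.0, -0.5]
grip_width: 0.0532
finger_force: 15.0
time_s: 31.78
tool_pos: [0.5247, -0.1336, 0.0094]
orientation: [-3.141, 0.0, 0.615]
ft_force: [0.2, -0.8, 0.0]
grip_width: 0.0747
finger_force: 0.0
time_s: 32.4
tool_pos: [0.4525, 0.011, 0.1243]
orientation: [3.14, -0.001, 0.614]
ft_force: [0.4, 1.0, -0.2]
grip_width: 0.066
finger_force: 0.0
time_s: 32.65
tool_pos: [0.4523, 0.0623, 0.1237]
orientation: [3.142, -0.0, 0.62]
ft_force: [0.1, -0.4, 0.0]
grip_width: 0.0658
finger_force: 0.0
rib hsv [ 21 111 174] board [ 31  69 174]
depth now max 1.022 best shift mm, deg [-0.35 -2.31  1.42] 0.983 size ((0.5247893333435059, -0.1360870748758316), (0.1026712954044342, 0.05485662445425987), 30.6130313873291)
hue now max 1.019 best shift mm, deg [ 0.69 -0.78  0.67] 0.995 size ((0.5250901579856873, -0.1373618245124817), (0.10635554045438766, 0.054514020681381226), 33.36316680908203)
```

View pics/o.png

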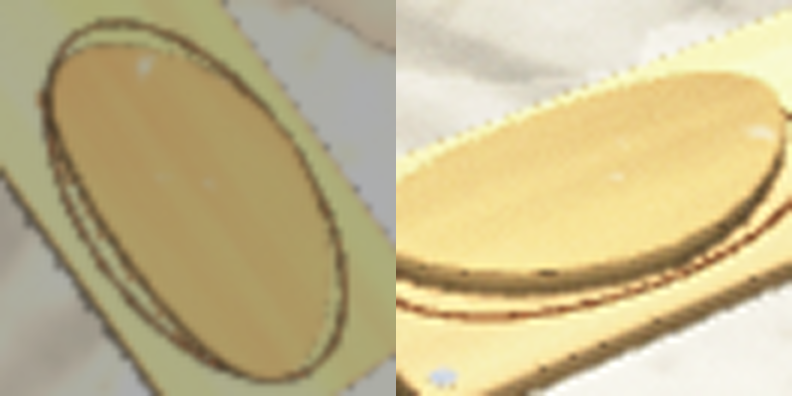

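```bash
cat > rib2.py <<'E'
from h import *
from scipy.optimize import least_squares
cs=[bot.camera("top") for _ in range(3)]; c=cs[0]; im=np.mean([k["image"] for k in cs],0).astype(np.uint8)
S=6; u,v=np.round(proj(c,[[.5247,-.1353,.008]])[0]).astype(int); h=34
big=cv2.resize(im[v-h:v+h,u-h:u+h],None,fx=S,fy=S,interpolation=cv2.INTER_CUBIC)
hsv=cv2.cvtColor(big,cv2.COLOR_RGB2HSV).astype(int)
def un(pts,z): return np.array([onz(c,(a+.5)/S-.5+u-h,(b+.5)/S-.5+v-h,z)[:2] for a,b in pts])
m=((hsv[...,0]<26)&(hsv[...,1]>85)&(hsv[...,2]>140)).astype(np.uint8)
m=cv2.morphologyEx(m,cv2.MORPH_OPEN,np.ones((11,11)))
k=max(cv2.findContours(m,cv2.RETR_EXTERNAL,cv2.CHAIN_APPROX_NONE)[0],key=len)
far=cv2.drawContours(np.zeros(m.shape,np.uint8),[k],-1,1,-1); far=cv2.dilate(far,np.ones((15,15)))==0
# outline: dark pixels near model ellipse, away from rib
dark=(hsv[...,2]<135)&far; yy,xx=np.nonzero(dark); D=un(np.c_[xx,yy],.008)
def fr(X,q):
    a=np.radians(q[2]); X=X-np.array(q[:2]); return X@[np.cos(a),np.sin(a)],X@[-np.sin(a),np.cos(a)]
def rad(X,q): l,w=fr(X,q); return np.hypot(l/.0548,w/.0303)-1
q0=np.array([.5247,-.1353,34.7]); D=D[np.abs(rad(D,q0))<.09]
s=least_squares(lambda q:rad(D,q),q0,x_scale=[.001,.001,1],loss="soft_l1",f_scale=.02); print("ellipse",len(D),s.x.round(4),np.abs(s.fun).mean())
R=un(k[:,0],.016)
l,w=fr(R,s.x); print("rib extents mm l",(1e3*np.r_[l.min(),l.max()]).round(1),"w",(1e3*np.r_[w.min(),w.max()]).round(1),"maxf",(1+rad(R,s.x)).max().round(3)); print(cv2.minAreaRect(R.astype(np.float32)))
# where are extents
for i in(l.argmin(),l.argmax(),w.argmin(),w.argmax()): print((1e3*np.r_[l[i],w[i]]).round(1))
# symmetry: rotation making the D mirror-symmetric about across axis
best=min((np.abs(np.subtract(*[np.interp(np.linspace(-.04,.04,41),*map(np.array,zip(*sorted(zip(L[sel],Wd[sel])))))for sel,L in((Wd>wc,l2),(Wd>wc,-l2))])).mean()+np.abs(np.subtract(*[np.interp(np.linspace(-.04,.04,41),*map(np.array,zip(*sorted(zip(L[sel],Wd[sel])))))for sel,L in((Wd<wc,l2),(Wd<wc,-l2))])).mean(),t) for t in np.arange(-5,5.1,.25) for (l1,Wd) in [fr(R,[*R.mean(0),s.x[2]+t])] for l2 in [l1-(l1.max()+l1.min())/2] for wc in [(Wd.max()+Wd.min())/2])
t=best[1]; L,Wd=fr(R,[*R.mean(0),s.x[2]+t]); c0=[(L.max()+L.min())/2,(Wd.max()+Wd.min())/2]; a=np.radians(s.x[2]+t); ctr=R.mean(0)+c0[0]*np.array([np.cos(a),np.sin(a)])+c0[1]*np.array([-np.sin(a),np.cos(a)])
print("sym",best,"size",np.ptp(L),np.ptp(Wd),"centre offset mm world",1e3*(ctr-s.x[:2]),"in frame",[1e3*i for i in fr(ctr,s.x)])
cv2.imwrite("pics/dbg.png",cv2.drawContours(big[:,:,::-1].copy(),[k],-1,(0,0,255),1))
E
python3 rib2.py
```

```text
ellipse 4350 [ 0.5247 -0.1349 34.9159] 0.017109623944135288
rib extents mm l [-52.4  51.9] w [-29.9  25.1] maxf 1.007
((0.5260457992553711, -0.1368984580039978), (0.10435105860233307, 0.054936740547418594), 36.5773811340332)
[-52.4   5.7]
[51.9  6.9]
[ -1.2 -29.9]
[ 1.2 25.1]
sym (np.float64(0.0010335738981769454), np.float64(-0.5)) size 0.10429807037674732 0.05504970181477356 centre offset mm world [ 1.07525156 -2.14083842] in frame [np.float64(-0.34365872741451), np.float64(-2.370918336123912)]
```

View pics/dbg.png

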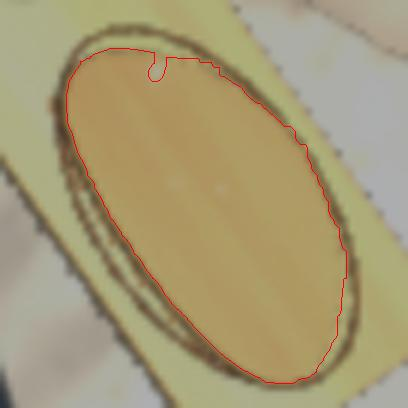

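```bash
cat >> rib2.py <<'E'
from scipy.optimize import minimize
R=cv2.convexHull(R.astype(np.float32))[:,0].astype(float); l,w=fr(R,s.x); lw=np.c_[l,w]
def f(q):
    t=np.radians(q[2]); X=lw@np.array([[np.cos(t),np.sin(t)],[-np.sin(t),np.cos(t)]])+np.array(q[:2])/1e3; return np.hypot(X[:,0]/.055,X[:,1]/.0305)
b=minimize(lambda q:f(q).max(),[0,0,0],method="Nelder-Mead",options=dict(initial_simplex=[[0,0,0],[2,0,0],[0,2,0],[0,0,2]]));print("best along,across,deg",b.x.round(2),b.fun)
for q in([0,0,0],[.3,1,.5],[.3,2,.5],[0,1,1],[0,2,1]): k=f(q); print(q,k.max().round(3),(lw[k.argmax()]*1e3).round(1))
E
python3 rib2.py | tail -6
```

```text
best along,across,deg [ 0.13 -0.33  0.66] 0.9889823456577449
[0, 0, 0] 1.003 [-46.8  16.2]
[0.3, 1, 0.5] 1.013 [47. 15.]
[0.3, 2, 0.5] 1.03 [47. 15.]
[0, 1, 1] 1.013 [47. 15.]
[0, 2, 1] 1.031 [47. 15.]
```

The rib lies within its outline. The containment fit says the present pose is practically the best one. Now the pale stamp.

```bash
python3 -m creep '[[[-0.07,0.9,0,0,0.6],[-0.07,0.9,0,0,0.6],[-0.06,0.89,0,0,0.6],[0,0,-0.5,0,0.6],[0,0,0,0,0.6]]]'
```

```text
time_s: 33.72
tool_pos: [0.4415, 0.1941, 0.0969]
orientation: [-3.14, 0.004, 0.616]
ft_force: [0.5, 0.1, 0.3]
grip_width: 0.0564
finger_force: 0.0
```

```bash
python3 -m creep '[[[0.01,0.04,-0.7,0,0.6],[0,0,-0.6,0,0.6],[0,0,-0.3,0,0.6],[0,0,0,0,0.6],[0,0,0,0,0]]]' 15
python3 -m creep '[[[0,0,0,0,0],[0,0,0,0,0],[0,0,0,0,0],[0,0,0,0,0]]]'
```

```text
time_s: 34.35
tool_pos: [0.4447, 0.1964, 0.0199]
orientation: [3.141, -0.002, 0.615]
ft_force: [-0.1, -0.4, 0.2]
grip_width: 0.0495
finger_force: 0.0
time_s: 34.85
tool_pos: [0.4437, 0.1965, 0.019]
orientation: [3.141, -0.0, 0.615]
ft_force: [-0.7, 0.5, 3.0]
grip_width: 0.0205
finger_force: 15.0
```

```bash
python3 -m creep '[[[0,0,0.4,0,0],[0,0,0.8,0,0],[0,0,0.8,0,0],[0.5,-0.9,0,0,0],[0.5,-0.9,0,0,0]]]'
python3 -m creep '[[[0.5,-0.9,0,0,0],[0.5,-0.9,0,0,0],[0.5,-0.9,0,0,0],[0.5,-0.9,0,0,0],[0.09,-0.18,0,0,0]]]'
python3 -m creep '[[[0,0,-0.6,0,0],[0,0,-0.6,0,0],[0,0,-0.3,0,0],[0,0,0,0,0],[0,0,0,0,0]]]'
```

```text
time_s: 35.48
tool_pos: [0.4943, 0.1057, 0.1193]
orientation: [3.141, -0.001, 0.617]
ft_force: [1.1, 0.6, -1.0]
grip_width: 0.0207
finger_force: 15.0
time_s: 36.1
tool_pos: [0.5989, -0.0852, 0.1184]
orientation: [3.141, -0.0, 0.612]
ft_force: [0.3, 0.5, 1.0]
grip_width: 0.0204
finger_force: 15.0
time_s: 36.72
tool_pos: [0.5989, -0.0826, 0.0448]
orientation: [3.14, -0.001, 0.616]
ft_force: [0.7, 0.2, -0.7]
grip_width: 0.0205
finger_force: 15.0
```

```bash
python3 -m creep '[[[-0.01,0,-0.2,0,0],[0,0,-0.12,0,0],[0,0,-0.03,0,0],[0,0,0,0,0],[0,0,0,0,0]]]'
python3 -m creep '[[[0,0,0,0,0.4],[0,0,0,0,0.6],[0,0,0,0,0.6],[0,0,0.7,0,0.6],[0,0,1,0,0.6]]]'
python3 -m creep '[[[0,0,1,0,0.6],[-1,0,0,0,0.6],[-1,0.5,0,0,0.6],[-1,0.5,0,0,0.6],[-1,0.5,0,0,0.6]]]'
python3 -m creep '[[[0,0,0.4,0,0.6],[0,0,0,0,0.6],[0,0,0,0,0.6]]]'
python3 - <<'E'
from h import *
cv2.imwrite("pics/p.png",np.vstack([np.hstack([view("top",(.597,-.083,.02),25,8),view("side",(.597,-.083,.02),25,8)])]))
cv2.imwrite("pics/q.png",bot.camera("top")["image"][:,:,::-1])
E
```

```text
time_s: 37.35
tool_pos: [0.5975, -0.0826, 0.0268]
orientation: [-3.141, 0.0, 0.615]
ft_force: [-1.9, 0.5, 5.6]
grip_width: 0.0204
finger_force: 15.0
time_s: 37.98
tool_pos: [0.596, -0.0822, 0.1102]
orientation: [-3.138, 0.003, 0.615]
ft_force: [0.4, -0.1, 0.5]
grip_width: 0.0565
finger_force: 0.0
time_s: 38.6
tool_pos: [0.3959, -0.007, 0.1609]
orientation: [-3.141, -0.0, 0.615]
ft_force: [0.1, 0.6, 0.0]
grip_width: 0.0562
finger_force: 0.0
time_s: 38.98
tool_pos: [0.3979, -0.0079, 0.1811]
orientation: [3.141, -0.0, 0.615]
ft_force: [0.2, -0.1, -0.1]
grip_width: 0.0565
finger_force: 0.0
```

View pics/p.png

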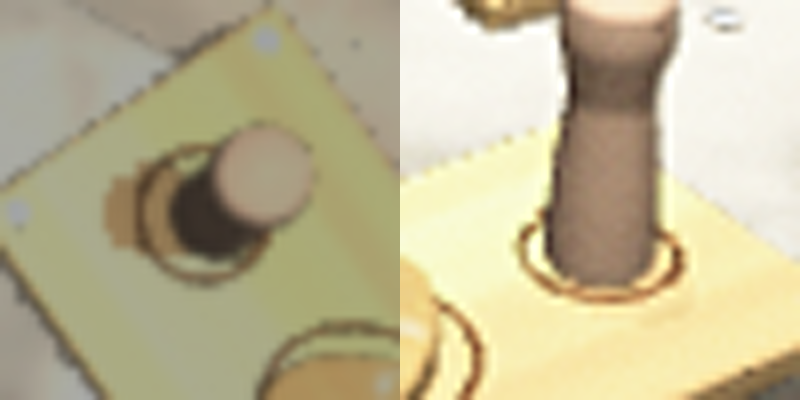

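View pics/q.png

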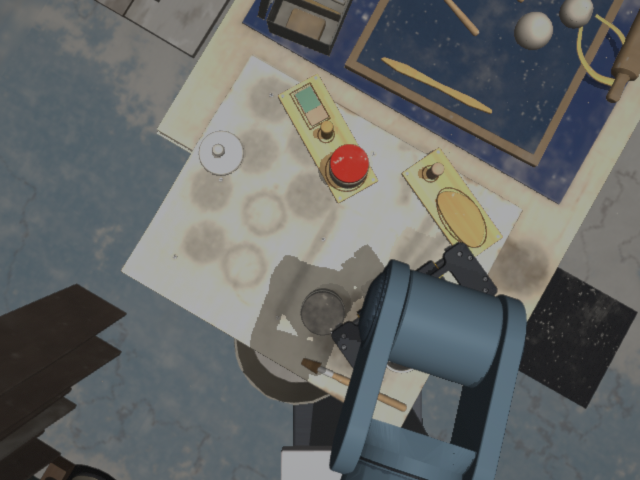

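The close-up shows the pale stamp centred in its ring, at about (600,260) in the side half. The full view shows both kits made up, with the lid at (220,152) and the large jar at (322,311) unmoved. I'm handing the job in.

```bash
python3 -c "
from plant import bot
print(bot.finish_job())"
```

```text
the job is handed in; nothing more can be done
None
```

Both kits are made up on their boards and handed in at about 39 s, each piece inside its outline as measured, though the rib is tight, with the corners of its flatter side right at the line; the large jar and pot lid were left where they stood.

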